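Dry-pack a flip-cap sampler vial and close up the rack

TASK

The green-capped vial in the rack still lacks its drying canister, and the blue-capped vial has been left standing open. Flick the green cap open, lift a single white canister out of the metal tray and drop it into the green vial, and leave both the green and the blue cap pressed fully shut. Leave the red and yellow caps shut, keep the other canisters and the stopper in the tray, and do not shift the other things on the bench.

Things in the scene. Friction and masses are not known exactly. Their poses are not given: they have to be found in the camera images.
- rack: white fixed ladder rack, 64 mm deep (x), 280 mm long (y), 53 mm high; four clip places 66 mm apart in a row along its y axis hold the four vials firmly, so that they neither lift nor turn. Origin: centre of its underside, on the bench
- green_vial: clear plastic vial with a green flip cap (empty and shut at the start); outside diameter 36 mm, inside 30 mm, 75 mm tall, inner floor 5 mm above its underside. Origin: centre of its underside, 8 mm above the bench; z up; its -x side is the side of the thumb tab, +x that of the hinge. Held fast in the rack, turned up to 0.3 rad from the rack's own direction
- green_cap (a joint): green cap angle: 0 shut, 1.57 upright, stop at 2.3. Its level hinge pin runs along the vial's y axis at rim height (83 mm above the bench), 21 mm from the vial's axis on the +x side. The hinge is stiff and the cap stays at any angle where it is left: it takes about 1.6 N at the tab to move it, 3 N on its top 30 mm from the hinge (a good place to press it home, down to 0)
- blue_vial: clear plastic vial with a blue flip cap (already holds its canister; cap stands open at the start); outside diameter 36 mm, inside 30 mm, 75 mm tall, inner floor 5 mm above its underside. Origin: centre of its underside, 8 mm above the bench; z up; its -x side is the side of the thumb tab, +x that of the hinge. Held fast in the rack, turned up to 0.3 rad from the rack's own direction
- blue_cap (a joint): blue cap angle: 0 shut, 1.57 upright, stop at 2.3. Its level hinge pin runs along the vial's y axis at rim height (83 mm above the bench), 21 mm from the vial's axis on the +x side. The hinge is stiff and the cap stays at any angle where it is left: it takes about 1.6 N at the tab to move it, 3 N on its top 30 mm from the hinge (a good place to press it home, down to 0)
- red_vial: clear plastic vial with a red flip cap (already filled, shut: leave it alone); outside diameter 36 mm, inside 30 mm, 75 mm tall, inner floor 5 mm above its underside. Origin: centre of its underside, 8 mm above the bench; z up; its -x side is the side of the thumb tab, +x that of the hinge. Held fast in the rack, turned up to 0.3 rad from the rack's own direction
- red_cap (a joint): red cap angle: 0 shut, 1.57 upright, stop at 2.3. Its level hinge pin runs along the vial's y axis at rim height (83 mm above the bench), 21 mm from the vial's axis on the +x side. The hinge is stiff and the cap stays at any angle where it is left: it takes about 1.6 N at the tab to move it, 3 N on its top 30 mm from the hinge (a good place to press it home, down to 0)
- yellow_vial: clear plastic vial with a yellow flip cap (already filled, shut: leave it alone); outside diameter 36 mm, inside 30 mm, 75 mm tall, inner floor 5 mm above its underside. Origin: centre of its underside, 8 mm above the bench; z up; its -x side is the side of the thumb tab, +x that of the hinge. Held fast in the rack, turned up to 0.3 rad from the rack's own direction
- yellow_cap (a joint): yellow cap angle: 0 shut, 1.57 upright, stop at 2.3. Its level hinge pin runs along the vial's y axis at rim height (83 mm above the bench), 21 mm from the vial's axis on the +x side. The hinge is stiff and the cap stays at any angle where it is left: it takes about 1.6 N at the tab to move it, 3 N on its top 30 mm from the hinge (a good place to press it home, down to 0)
- green_tab (a point): middle of the green thumb tab, turning with the cap: 55 mm from the hinge pin, 3 mm above the cap's underside. The cap is a disc 40 mm across, 8 mm thick on the rim, centre 21 mm from the hinge; the tab runs on past it to 66 mm from the hinge: 25 mm long, 10 mm wide (along the hinge), 6 mm thick. Pinch it across its width from above, or lift it from beneath
- blue_tab (a point): middle of the blue thumb tab, turning with the cap: 55 mm from the hinge pin, 3 mm above the cap's underside. The cap is a disc 40 mm across, 8 mm thick on the rim, centre 21 mm from the hinge; the tab runs on past it to 66 mm from the hinge: 25 mm long, 10 mm wide (along the hinge), 6 mm thick. Pinch it across its width from above, or lift it from beneath
- green_mouth (a point): centre of the green vial's mouth, at rim height (83 mm above the bench), opening 30 mm wide
- tray: fixed shallow dark metal tray, outside 150 mm (x) by 190 mm (y) by 35 mm high, walls and floor 4 mm thick. Origin: centre of its underside, on the bench
- canister1: white plastic desiccant canister with an orange band, upright in the tray: 18 mm diameter, 26 mm tall, 10 to 18 g; any one of the three will do. Origin: centre of its underside, z up along its axis
- canister2: white plastic desiccant canister with an orange band, upright in the tray: 18 mm diameter, 26 mm tall, 10 to 18 g; any one of the three will do. Origin: centre of its underside, z up along its axis
- canister3: white plastic desiccant canister with an orange band, upright in the tray: 18 mm diameter, 26 mm tall, 10 to 18 g; any one of the three will do. Origin: centre of its underside, z up along its axis
- stopper: dark rubber stopper standing in the tray among the canisters, 28 mm diameter at its top, 18 mm tall. Origin: centre of its underside. Stays in the tray
- amber_bottle: amber glass bottle with black cap, 54 mm diameter, 105 mm tall, in front of the rack, on the side of the tabs, on the bench: not to be moved. Origin: centre of its underside
- white_jar: white plastic jar with black lid, 52 mm diameter, 55 mm tall, behind the rack, on the bench: not to be moved. Origin: centre of its underside
- beaker: clear glass beaker, 62 mm across the rim, 75 mm tall, behind the tray, on the bench: not to be moved. Origin: centre of its underside
- spatula: steel laboratory spatula lying flat, 170 mm long, 14 mm wide, 5 mm thick, in front of the rack, on the bench: not to be moved. Origin: centre of its underside
- sorbent_tube1: steel sorbent tube with brass end caps lying flat, 100 mm long, 14 mm thick, in front of the tray, on the bench: not to be moved. Origin: centre of its underside
- sorbent_tube2: second such sorbent tube, in front of the tray, on the bench: not to be moved. Origin: centre of its underside

How it is judged (in metres and radians):
On the way, in this order (a step that is already met when the one before it is completed fails the run):
1. the green cap is flicked open (past about 60 degrees) (value of joint green_cap above 1.05 rad), for 0.2 s.
2. one canister lies inside the green vial (((horizontal distance between canister1 and green_mouth below 0.016 m and z of canister1 in the frame of green_vial between 0 and 0.045 m) or (horizontal distance between canister2 and green_mouth below 0.016 m and z of canister2 in the frame of green_vial between 0 and 0.045 m) or (horizontal distance between canister3 and green_mouth below 0.016 m and z of canister3 in the frame of green_vial between 0 and 0.045 m))), for 0.2 s.
At the end, for the whole second after the job is handed in: All four caps are pressed shut (within 0.06 rad); exactly one canister lies at rest inside the green vial, the other two and the stopper are in the tray. The canisters are at rest (value of joint each of green_cap, blue_cap, red_cap, yellow_cap below 0.06 rad and (((horizontal distance between canister1 and green_mouth below 0.016 m and z of canister1 in the frame of green_vial between 0 and 0.045 m) and x of canister2 in the frame of tray between -0.073 and 0.073 m and y of canister2 in the frame of tray between -0.093 and 0.093 m and z of each of canister2, canister3 in the frame of tray below 0.032 m and x of canister3 in the frame of tray between -0.073 and 0.073 m and y of canister3 in the frame of tray between -0.093 and 0.093 m) or ((horizontal distance between canister2 and green_mouth below 0.016 m and z of canister2 in the frame of green_vial between 0 and 0.045 m) and x of canister1 in the frame of tray between -0.073 and 0.073 m and y of canister1 in the frame of tray between -0.093 and 0.093 m and z of each of canister1, canister3 in the frame of tray below 0.032 m and x of canister3 in the frame of tray between -0.073 and 0.073 m and y of canister3 in the frame of tray between -0.093 and 0.093 m) or ((horizontal distance between canister3 and green_mouth below 0.016 m and z of canister3 in the frame of green_vial between 0 and 0.045 m) and x of canister1 in the frame of tray between -0.073 and 0.073 m and y of canister1 in the frame of tray between -0.093 and 0.093 m and z of each of canister1, canister2 in the frame of tray below 0.032 m and x of canister2 in the frame of tray between -0.073 and 0.073 m and y of canister2 in the frame of tray between -0.093 and 0.093 m)) and x of stopper in the frame of tray between -0.073 and 0.073 m and y of stopper in the frame of tray between -0.093 and 0.093 m and z of stopper in the frame of tray below 0.032 m and linear speed of each of canister1, canister2, canister3 below 0.02 m/s); the robot touches nothing.
It fails at once if the red or the yellow cap is lifted (beyond 0.15 rad) (value of joint any of red_cap, yellow_cap above 0.15 rad).
It fails at once if a bottle, jar, beaker, spatula or sorbent tube on the bench is shifted by more than 25 mm (distance of any of amber_bottle, white_jar, beaker, spatula, sorbent_tube1, sorbent_tube2 from where it was at the start of the episode above 0.025 m).
It also fails if it takes over 67 s, if anything falls off the work surface, if the arm or the gripper's body presses on something with over 40 N, if the wrist force passes 120 N, or if a joint passes its speed limit or range.

ROBOT

A 6-joint arm with a two-finger parallel gripper is mounted at the origin on the work surface. World frame = base frame: x ahead of the robot, y to its left, z up, the work surface at z = 0. Lengths are in mm, angles in rad, forces in N, time in s.
With the tool pointing down it reaches from about 275 to 750 mm from the base axis. Payload 10.2 kg.
Tool frame: the origin (TCP) lies at the very end of the fingers, on their centre line; the grasp point (between the pads) lies 19 mm behind it; z points along the fingers, y is the line along which they close (so a half turn about z gives the same grasp; the last joint's range is limited). The gripper opens to 88 mm and grips with 3 to 60 N. Pads are 18 mm wide; open, the fingers measure 123 mm over their backs; the gripper's body (75 mm by 187 mm) begins 45 mm behind the grasp point.
Start: joints at [0.897, 0.313, 1.498, -0, 1.331, -0.223], TCP at [228.748, 472.552, 238.72] pointing down, gripper open.
Joint ranges: [-2.94, 2.94], [-0.97, 2.17], [0.19, 2.56], [-1.23, 4.37], [0.02, 3.11], [-2.88, 2.88]. Speed limits (rad/s): [2.39, 2.39, 3.01, 3.14, 3.14, 3.14].

INTERFACE

Orientations are given as a unit quaternion [x, y, z, w].
In Python, from rig import manip, read_camera, get_calibration gives the robot as it stands. The module is installed in compiled form; this text tells all that it offers.
- The arm moves only by the tool step_arm, never from a script. Its argument "motion" is a list of rows, each a list of 3 entries, a list of its own where there are three numbers: the shift along the tool's x, y, z in cm, then the turn, a rotation vector about the tool's x, y, z in rad, then the opening, from -1 (shut) to 1 (fully open). A call has 1 to 8 rows; each row shifts and turns the commanded pose from where the row before left it, along the tool's axes as they then stand; what a row does not reach is not made up. A row lasts 1/8 s, in which the tool goes at most 62.5 mm and 10.7 degrees, less where a joint would pass 70% of its speed; a pose out of reach is approached as far as the arm can. A call is refused whole if a number of a shift passes 6.25 or a number of a turn 0.188, either way. A call with a gripper value outside its range is refused whole. The fingers move at their own pace and stop on an object; "newtons" is the grip in N (left out, the last holds). Time passes only in rows, so rows that do not move let the fingers close. It gives the time, the measured TCP pose, the force, the opening and the grip force at its end, in the units of the state.
- manip.get_obs(): the state, without advancing time (a new reading comes with each control period).
- read_camera(name): name is "scene" or "side" or "wrist"; returns the picture (480x640x3 uint8, red, green, blue); there is no depth.
- get_calibration(name): a dict with "camera_matrix" (3x3 intrinsics, pixels), "position" and "orientation" of the camera in the world; the wrist camera has in their place "T_tool_cam" (4x4, takes a point from camera to tool coordinates, whose origin is the TCP and whose axes are the flange's). Camera axes: x right, y down, z forward; pixel columns grow to the right and rows downward; lengths in mm; the calibration is good to about 2 mm. A picture is of the moment at which its call begins: read the wrist's pose just before it. get_calibration takes no time and is no camera call.
- manip.close_job(): hands the job in; it is judged then, once.
The state is a dict: "time_s": time; "qpos": joint angles; "qvel": joint speeds; "effort": joint torques, N m; "tcp_pos": TCP position; "ee_rot": TCP orientation; "force": force on the tool from outside, world axes, zero at the start; "ft_torque": the same for the moment, N m; "width": opening from 0.0 (shut) to 1.0 (fully open); "grip_force": force on a finger pad.
Only numpy, scipy, OpenCV 4.12 (cv2) and the standard library are available. Lean on these libraries where they do the work, as an engineer would, in place of code of your own. Each camera call takes 0.05 s, during which the arm holds its last target. There are 200 camera calls.

## Working session

There is one attempt and no reset: what is moved stays moved. The work goes in short steps, Python scripts to look and compute and a tool call to move; the robot and the scene stay as the last step left them, time stands still between calls to the robot, and variables do not carry over. Pictures are saved under pics/ and viewed, at most 10 in all, crops included, and the job is handed in when it is done.

Besides the shell and the picture viewer there is one more tool, called after ">>>" as name([rows], argument=value, ...), one row to a line, values as JSON. step_arm: Moves the arm, as the interface text tells. Its arguments: {"type":"object","properties":{"motion":{"type":"array"},"newtons":{"type":"number"}},"required":["motion"]}

```bash
mkdir -p pics; python3 - <<'E'
from rig import manip, read_camera, get_calibration
import cv2,numpy as np
for n in("scene","side"):
    cv2.imwrite(f"pics/{n}0.png",read_camera(n)[:,:,::-1])
    print(n,get_calibration(n))
print(get_calibration("wrist"));o=manip.get_obs();print(o)
E
```

```text
scene {'camera_matrix': array([[512.00419518,   0.        , 322.46221471],
       [  0.        , 512.00419518, 244.03288879],
       [  0.        ,   0.        ,   1.        ]]), 'position': array([1098.86636627, -328.83067652,  812.61369887]), 'orientation': array([ 0.80699751,  0.47062622, -0.17320187, -0.31187673])}
side {'camera_matrix': array([[578.95616041,   0.        , 325.67218765],
       [  0.        , 578.95616041, 237.42200049],
       [  0.        ,   0.        ,   1.        ]]), 'position': array([ 256.32863949, -559.11820268,  821.19349975]), 'orientation': array([ 0.91656633, -0.20609291,  0.07472096, -0.33443782])}
{'camera_matrix': array([[373.21306483,   0.        , 319.61380038],
       [  0.        , 373.21306483, 236.90529341],
       [  0.        ,   0.        ,   1.        ]]), 'T_tool_cam': array([[ 5.38364793e-04, -9.55515859e-01, -2.94939237e-01,
         7.59493638e+01],
       [ 9.99999847e-01,  5.52512354e-04,  3.53645527e-05,
        -2.08903813e-01],
       [ 1.29166181e-04, -2.94939210e-01,  9.55516010e-01,
        -1.45662932e+02],
       [ 0.00000000e+00,  0.00000000e+00,  0.00000000e+00,
         1.00000000e+00]])}
{'time_s': 0.1, 'qpos': array([ 8.96595023e-01,  3.13380270e-01,  1.49833305e+00, -3.24189077e-05,
        1.33098326e+00, -2.23438538e-01]), 'qvel': array([ 0.00107771, -0.00141872, -0.00108018,  0.00011991, -0.00073531,
       -0.00101091]), 'effort': array([ 2.85324786e-03, -4.02807498e+01, -2.52642202e+01,  6.95620780e-02,
        3.42676858e-02, -2.15208195e-05]), 'tcp_pos': array([228.61987877, 472.3752291 , 238.23590802]), 'ee_rot': array([ 2.23474321e-01,  9.74709661e-01, -5.04127555e-04, -2.25313970e-04]), 'force': array([-0.06253088, -0.35065928,  0.87501316]), 'ft_torque': array([-0.03310059,  0.00480247,  0.0200816 ]), 'grip_force': 0.0, 'width': 1.000932627578533}
```

View pics/scene0.png

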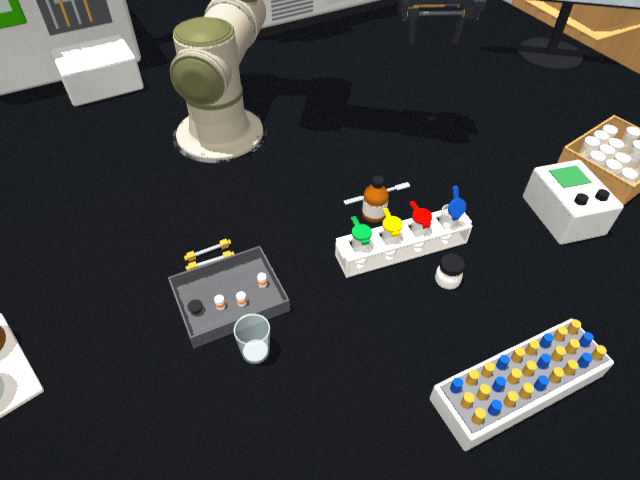

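View pics/side0.png

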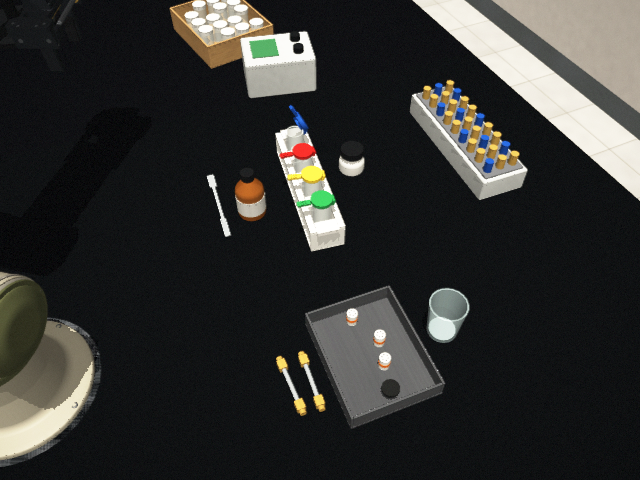

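The scene view shows the rack centre-right: green cap (361,232), yellow (392,225), red (422,216), blue cap open (457,208), with the tray at (228,295). The side view has green (322,200), blue (298,117) and the canisters at (352,317), (379,338) and (385,361). I'll enlarge both.

```bash
python3 - <<'E'
import cv2,numpy as np
a=cv2.imread("pics/scene0.png");b=cv2.imread("pics/side0.png")
A=cv2.resize(a[175:275,330:480],None,fx=5,fy=5,interpolation=cv2.INTER_CUBIC)
B=cv2.resize(b[95:255,190:390],None,fx=3.75,fy=3.75,interpolation=cv2.INTER_CUBIC)
cv2.imwrite("pics/a.png",A);cv2.imwrite("pics/b.png",B)
E
```

```text
(no output)
```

View pics/a.png

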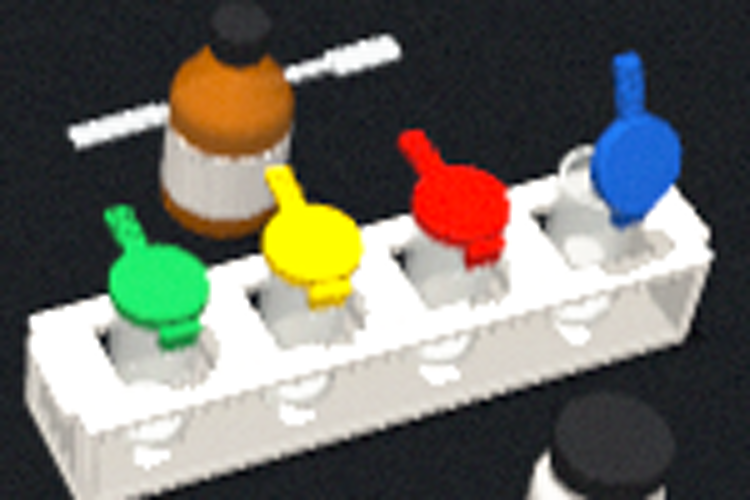

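View pics/b.png

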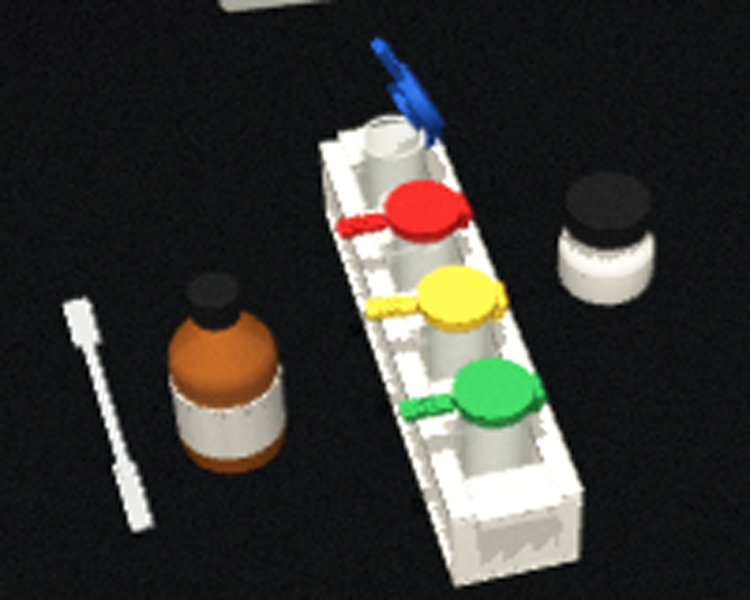

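Scene crop: the green disc top is at (159,283) with its tab tip at (119,213), yellow at (312,242), red at (460,203), the blue tab tip at (627,58) and the blue hinge at (627,218). Side crop: the green disc is at (495,390) with its tip at (404,410), yellow at (457,297), red at (424,210), the blue tip at (376,42) and the blue hinge at (431,137).

```bash
cat > h.py <<'E'
from rig import manip, read_camera, get_calibration
import cv2,numpy as np
from scipy.spatial.transform import Rotation as R
C={n:get_calibration(n) for n in("scene","side")}
def ray(n,p):
    c=C[n];d=R.from_quat(c["orientation"]).apply(np.linalg.solve(c["camera_matrix"],[p[0],p[1],1]));return c["position"],d
def plane(n,p,z):
    o,d=ray(n,p);return o+d*(z-o[2])/d[2]
def tri(p,q):
    o,d=ray("scene",p);e,f=ray("side",q)
    t=np.linalg.lstsq(np.c_[d,-f],e-o,rcond=None)[0];a=o+d*t[0];b=e+f*t[1];return (a+b)/2,np.linalg.norm(a-b)
a=lambda x,y:((x+.5)/5-.5+330,(y+.5)/5-.5+175)
b=lambda x,y:((x+.5)/3.75-.5+190,(y+.5)/3.75-.5+95)
def pw(p):  # world point -> wrist pixel
    pass
E
python3 - <<'E'
from h import *
np.set_printoptions(precision=1,suppress=True)
for n,p,q,z in [("gtop",(159,283),(495,390),91),("gtip",(119,213),(404,410),88),("ytop",(312,242),(457,297),91),("ytip",(278,172),(370,308),88),("rtop",(460,203),(424,210),91),("rtip",(410,136),(341,228),88)
 ,("btip",(627,58),(376,42),130),("bhinge",(627,218),(431,137),83),("bdisc",(637,163),(417,98),100)]:
    print(n,*tri(a(*p),b(*q)),plane("scene",a(*p),z)[:2],plane("side",b(*q),z)[:2])
for n,p,q,z in [("c1",(262,277),(352,313),30),("c2",(241,296),(379.5,334),30),("c3",(220,299),(385,357),30),("stop",(196,306),(391,388),22)]:
    print(n,*tri(p,q),plane("scene",p,z)[:2],plane("side",q,z)[:2])
E
```

```text
gtop [551.   83.   88.9] 2.343340726225732 [551.8  83.1] [550.1  79.6]
gtip [508.5  91.8  85.9] 1.850370217173151 [509.5  91.6] [507.7  88.7]
ytop [561.2 148.3  88.2] 2.3300844341342 [562.5 147.8] [559.9 144. ]
ytip [520.5 160.5  86.6] 1.6427973322084422 [521.  160.5] [519.9 158. ]
rtop [572.2 212.8  88.4] 2.1798115659038846 [573.4 212.2] [571.  208.5]
rtip [529.7 219.8  86.9] 1.9932076665458505 [529.8 220.2] [529.2 217.2]
btip [578.1 280.3 142.7] 0.40136543190127283 [568.4 291.6] [584.2 296.4]
bhinge [603.8 275.7  77.2] 1.7709493789858706 [607.1 272. ] [601.  267.9]
bdisc [598.2 279.  102.3] 1.1324513939258394 [596.3 281.6] [599.2 280.8]
c1 [ 512.  -115.9   26.1] 1.3554333632228681 [ 514.6 -116.3] [ 510.8 -118.8]
c2 [ 533.5 -169.4   25.9] 0.6424091656789819 [ 536.3 -170. ] [ 532.1 -171.8]
c3 [ 521.4 -207.5   26.2] 2.672400659892081 [ 523.6 -206.8] [ 520.4 -210.6]
stop [ 507.6 -251.7   16.5] 3.5864059385965796 [ 510.8 -250.5] [ 506.2 -255.6]
```

>>> step_arm([
  [[-4.27,-2.19,0.4],[0,0,0],-0.1],
  [[-4.27,-2.19,0.4],[0,0,0],-0.1],
  [[-4.27,-2.19,0.4],[0,0,0],-0.1],
  [[-4.27,-2.19,0.4],[0,0,0],-0.1],
  [[-4.27,-2.19,0.4],[0,0,0],-0.1],
  [[-4.27,-2.19,0.4],[0,0,0],-0.1],
  [[-4.27,-2.19,0.4],[0,0,0],-0.1],
  [[-4.27,-2.19,0.4],[0,0,0],-0.1],
])

```text
time_s: 1.1
tcp_pos: [460.6, 164.6, 206.4]
ee_rot: [0.224, 0.975, -0.0, -0.0]
force: [1.1, 1.1, -1.2]
width: 0.453
grip_force: 0.0
```

>>> step_arm([
  [[-4.27,-2.19,0.4],[0,0,0],-0.1],
  [[-4.27,-2.19,0.4],[0,0,0],-0.1],
  [[0,0,0],[0,0,-0.12],-0.1],
  [[0,0,0],[0,0,-0.12],-0.1],
  [[0,0,0],[0,0,0],-0.1],
  [[0,0,0],[0,0,0],-0.1],
])

```text
time_s: 1.85
tcp_pos: [517.6, 89.5, 198.6]
ee_rot: [0.106, 0.994, -0.0, -0.0]
force: [0.2, 0.6, -0.3]
width: 0.449
grip_force: 0.0
```

```bash
cat >> h.py <<'E'
def shot(f):
    o=manip.get_obs();im=read_camera("wrist");cv2.imwrite(f,im[:,:,::-1])
    np.savez(f[:-4],p=o["tcp_pos"],q=o["ee_rot"]);print(o["time_s"],o["tcp_pos"],o["ee_rot"],o["width"])
def wplane(f,px,z):
    d=np.load(f[:-4]+".npz");c=get_calibration("wrist");T=c["T_tool_cam"];r=R.from_quat(d["q"])
    o=d["p"]+r.apply(T[:3,3]);v=r.apply(T[:3,:3]@np.linalg.solve(c["camera_matrix"],[px[0],px[1],1]))
    return o+v*(z-o[2])/v[2]
E
python3 -c "
from h import *
shot('pics/w1.png')"
```

```text
1.85 [517.58060525  89.4869621  198.64862746] [ 1.06240063e-01  9.94340504e-01 -1.66446859e-05 -1.02639630e-04] 0.4493963460545202
```

View pics/w1.png

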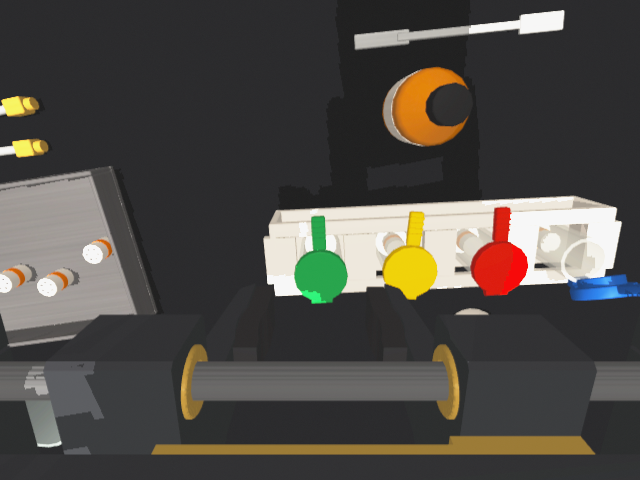

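In the wrist view the green tab runs straight up the image, with its tip at (318,217), the disc at (320,275) and the hinge lug at (319,298). The blue mouth centre is at (583,258), and canister tops are at (95,251), (52,285) and (8,281).

```bash
python3 -c "
from h import *
np.set_printoptions(precision=1,suppress=True)
f='pics/w1.png'
for n,p,z in [('gtip',(318.5,217),89),('gdisc',(320.5,274),91),('ytip',(416,212),89),('ydisc',(410,271),91),('rtip',(502,208),89),('rdisc',(499.5,267),91),('bmouth',(583,259),83),('bottle',(451,104),105),('c1',(95,251.5),30),('c2',(51,285),30),('c3',(8,281),30)]: print(n,wplane(f,p,z))
"
```

```text
gtip [505.7  90.9  89. ]
gdisc [547.6  83.4  91. ]
ytip [516.6 158.6  89. ]
ydisc [559.  147.8  91. ]
rtip [526.4 217.7  89. ]
rdisc [569.6 212.   91. ]
bmouth [580.3 276.7  83. ]
bottle [449.9 185.  105. ]
c1 [ 509.1 -114.    30. ]
c2 [ 531.2 -166.1   30. ]
c3 [ 519.2 -202.9   30. ]
```

>>> step_arm([
  [[0.3,0,4],[0,0,-0.02],-0.1],
  [[0,0,4],[0,0,0],-0.1],
  [[0,0,4],[0,0,0],-0.1],
  [[0,0,0],[0,0,0],-0.1],
  [[0,0,0],[0,0,0],-1],
  [[0,0,0],[0,0,0],-1],
  [[0,0,0],[0,0,0],-1],
  [[0,0,0],[0,0,0],-1],
], newtons=15)

```text
time_s: 2.9
tcp_pos: [515.0, 89.4, 79.6]
ee_rot: [0.095, 0.995, -0.001, 0.001]
force: [-1.9, -4.8, 5.5]
width: 0.107
grip_force: 15.0
```

>>> step_arm([
  [[-0.19,0,-1.17],[0,0,0],-1],
  [[-0.44,0,-1.1],[0,0,0],-1],
  [[-0.66,0,-0.98],[0,0,0],-1],
  [[-0.85,0,-0.82],[0,0,0],-1],
  [[-1.01,0,-0.62],[0,0,0],-1],
  [[0,0,0],[0,0,0],-1],
], newtons=20)

```text
time_s: 3.65
tcp_pos: [545.9, 84.0, 126.9]
ee_rot: [0.095, 0.995, -0.0, 0.0]
force: [-4.8, -3.1, 6.6]
width: 0.107
grip_force: 20.0
```

>>> step_arm([
  [[-1.12,0,-0.39],[0,0,0],-1],
  [[-1.17,0,-0.14],[0,0,0],-1],
  [[-1.18,0,0.11],[0,0,0],-1],
  [[-1.13,0,0.36],[0,0,0],-1],
  [[-1.02,0,0.59],[0,0,0],-1],
  [[0,0,0],[0,0,0],-1],
  [[0,0,0],[0,0,0],-1],
])

```text
time_s: 4.53
tcp_pos: [603.5, 73.7, 123.5]
ee_rot: [0.095, 0.995, 0.001, 0.004]
force: [5.7, -0.2, 10.2]
width: 0.09
grip_force: 20.0
```

```bash
python3 - <<'E'
from h import *
a=read_camera("scene")[:,:,::-1];b=read_camera("side")[:,:,::-1]
A=cv2.resize(a[150:270,330:480],(480,384),interpolation=cv2.INTER_CUBIC)
B=cv2.resize(b[95:215,240:340],(320,384),interpolation=cv2.INTER_CUBIC)
cv2.imwrite("pics/m.png",np.hstack([A,B]))
E
```

```text
(no output)
```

View pics/m.png

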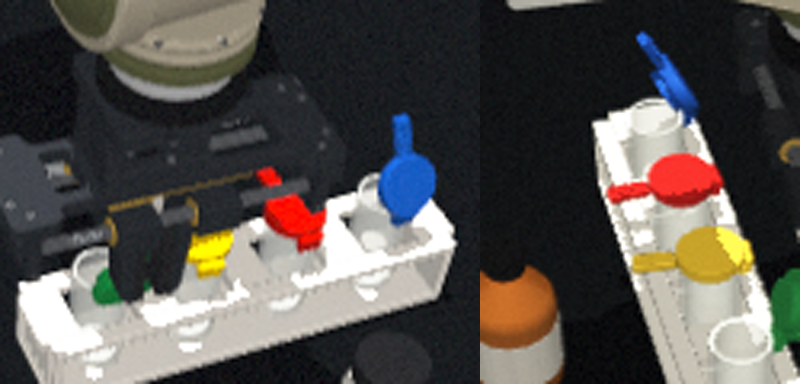

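Both views show the green cap leaning back past upright in the fingers with its mouth clear. The red and yellow caps are still shut. Next I'll release it and look at the canisters.

>>> step_arm([
  [[0,0,0],[0,0,0],-0.3],
  [[0,0,0],[0,0,0],-0.3],
  [[0,0,-3.5],[0,0,0],-0.3],
  [[0,0,-3.5],[0,0,0],-0.1],
  [[1.4,-5.1,0],[0,0,0],-0.1],
  [[1.4,-5.1,0],[0,0,0],-0.1],
  [[1.4,-5.1,0],[0,0,0],-0.1],
  [[1.4,-5.1,0],[0,0,0],-0.1],
])

```text
time_s: 5.62
tcp_pos: [506.1, -117.4, 190.3]
ee_rot: [0.095, 0.995, 0.0, -0.0]
force: [1.0, -0.8, 0.4]
width: 0.447
grip_force: 0.0
```

>>> step_arm([
  [[1,0,3],[0,0,0],-0.1],
  [[0,0,3],[0,0,0],-0.1],
  [[0,0,0],[0,0,0],-0.1],
  [[0,0,0],[0,0,0],-0.1],
])

```text
time_s: 6.12
tcp_pos: [497.9, -114.5, 131.4]
ee_rot: [0.095, 0.995, -0.0, 0.001]
force: [-0.2, -0.5, 0.5]
width: 0.445
grip_force: 0.0
```

```bash
python3 -c "
from h import *
shot('pics/w2.png')"
```

```text
6.125 [ 497.90665081 -114.4561577   131.3716022 ] [ 9.51555636e-02  9.95462203e-01 -1.79002712e-04  6.23470659e-04] 0.44527131502672046
```

View pics/w2.png

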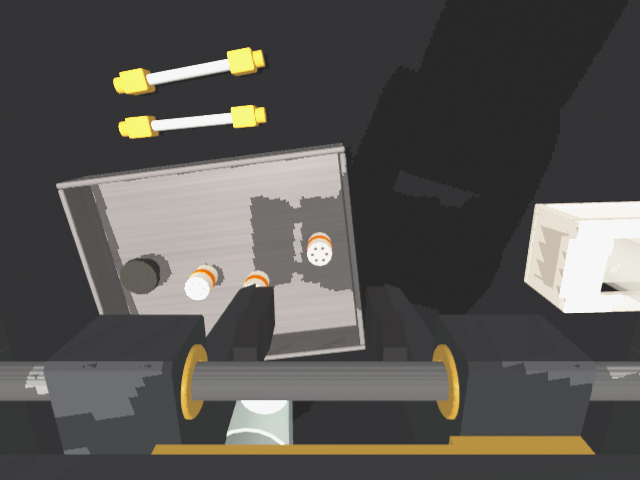

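The wrist view shows the nearest canister's top at (319,254) and the tray's right wall about 35 px (23 mm) away, too tight for a finger. I'll turn the gripper a quarter turn so it closes along the wall.

```bash
python3 -c "
from h import *
np.set_printoptions(precision=1,suppress=True)
f='pics/w2.png'
for n,p,z in [('c1',(319.5,254),30),('wallA',(345,150),35),('wallB',(362,347),35),('walltopl',(58,185),35)]: print(n,wplane(f,p,z))
print(manip.get_obs()['qpos'])
"
```

```text
c1 [ 510.5 -117.3   30. ]
wallA [443.2 -87.9  35. ]
wallB [587.2 -99.7  35. ]
walltopl [ 429.8 -275.1   35. ]
[-0.5  0.4  1.7  0.   1.1 -1.8]
```

>>> step_arm([
  [[0,0,0],[0,0,0.186],-0.1],
  [[0,0,0],[0,0,0.186],-0.1],
  [[0,0,0],[0,0,0.186],-0.1],
  [[0,0,0],[0,0,0.186],-0.1],
  [[0,0,0],[0,0,0.186],-0.1],
  [[0,0,0],[0,0,0.186],-0.1],
  [[0,0,0],[0,0,0.186],-0.1],
  [[0,0,0],[0,0,0.186],-0.1],
])

```text
time_s: 7.18
tcp_pos: [497.9, -114.4, 131.5]
ee_rot: [0.746, 0.666, 0.0, 0.001]
force: [-0.1, -0.2, 1.0]
width: 0.45
grip_force: 0.0
```

>>> step_arm([
  [[-0.1,1.28,3],[0,0,0],-0.1],
  [[0,0,4],[0,0,0],-0.1],
  [[0,0,4.6],[0,0,0],-0.1],
  [[0,0,0],[0,0,0],-0.1],
  [[0,0,0],[0,0,0],-1],
  [[0,0,0],[0,0,0],-1],
  [[0,0,0],[0,0,0],-1],
  [[0,0,0],[0,0,0],-1],
], newtons=12)

```text
time_s: 8.18
tcp_pos: [510.9, -117.2, 16.0]
ee_rot: [0.744, 0.668, 0.001, 0.001]
force: [0.1, 1.1, 7.2]
width: 0.197
grip_force: 12.0
```

>>> step_arm([
  [[0,0,-4],[0,0,0],-1],
  [[0,0,-4.7],[0,0,0],-1],
  [[0,0,-4.7],[0,0,0],-1],
  [[0,0,0],[0,0,-0.186],-1],
  [[0,0,0],[0,0,-0.186],-1],
  [[0,0,0],[0,0,-0.186],-1],
  [[0,0,0],[0,0,-0.186],-1],
  [[0,0,0],[0,0,-0.186],-1],
])

```text
time_s: 9.18
tcp_pos: [510.0, -116.8, 149.0]
ee_rot: [0.363, 0.932, -0.0, 0.0]
force: [-0.8, -0.7, 0.4]
width: 0.198
grip_force: 12.0
```

>>> step_arm([
  [[0,0,0],[0,0,-0.186],-1],
  [[0,0,0],[0,0,-0.186],-1],
  [[0,0,0],[0,0,-0.186],-1],
  [[0,5.1,0],[0,0,0],-1],
  [[0,5.1,0],[0,0,0],-1],
  [[0,5.1,0],[0,0,0],-1],
  [[0,5.1,0],[0,0,0],-1],
  [[0,0,0],[0,0,0],-1],
])

```text
time_s: 10.18
tcp_pos: [548.7, 86.3, 148.9]
ee_rot: [0.093, 0.996, 0.0, 0.0]
force: [-0.7, -0.5, 0.6]
width: 0.199
grip_force: 12.0
```

```bash
python3 -c "
from h import *
shot('pics/w3.png')"
```

```text
10.175 [548.70954318  86.29946825 148.87317747] [9.31770645e-02 9.95649449e-01 1.61091187e-04 4.28684946e-04] 0.1985388008788126
```

View pics/w3.png

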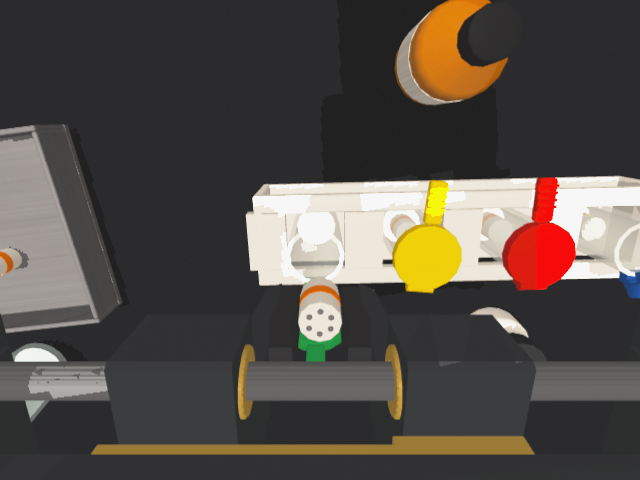

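The canister is held at (320,318). The open green mouth's rim circle is centred near (316.5,254), and the cap is tilted behind it.

```bash
python3 -c "
from h import *
f='pics/w3.png'
for p in [(316.5,254),(288,254),(345,254),(316.5,281)]: print(wplane(f,p,83))
"
```

```text
[548.40566712  84.20088144  83.        ]
[545.23282327  67.34923901  83.        ]
[551.57853484 101.0526506   83.        ]
[565.74391361  80.89241291  83.        ]
```

>>> step_arm([
  [[0,-0.24,2.8],[0,0,0],-1],
  [[0,0,3],[0,0,0],-1],
  [[0,0,0],[0,0,0],-1],
  [[0,0,0],[0,0,0],-1],
])

```text
time_s: 10.72
tcp_pos: [548.8, 80.5, 91.7]
ee_rot: [0.096, 0.995, -0.0, 0.001]
force: [0.3, -0.4, 0.3]
width: 0.195
grip_force: 12.0
```

>>> step_arm([
  [[0,0.3,0],[0,0,0],-1],
  [[0,0,0],[0,0,0],-1],
  [[0,0,0],[0,0,0],-1],
])

```text
time_s: 11.1
tcp_pos: [548.9, 84.2, 90.6]
ee_rot: [0.095, 0.995, -0.0, 0.0]
force: [0.3, 0.6, -0.7]
width: 0.193
grip_force: 12.0
```

>>> step_arm([
  [[0,0,0],[0,0,0],-0.3],
  [[0,0,0],[0,0,0],-0.3],
  [[0,0,0],[0,0,0],-0.3],
  [[0,0,-5.1],[0,0,0],-0.3],
  [[0,0,-5.2],[0,0,0],-0.3],
  [[0,0,0],[0,0,0],-0.3],
])

```text
time_s: 11.85
tcp_pos: [550.3, 84.1, 197.1]
ee_rot: [0.095, 0.995, 0.0, 0.004]
force: [-0.7, -0.1, 0.4]
width: 0.349
grip_force: 0.0
```

```bash
python3 -c "
from h import *
shot('pics/w4.png')
w=cv2.imread('pics/w4.png')[130:430,200:460]
b=read_camera('side')[:,:,::-1][130:260,260:373]
cv2.imwrite('pics/m2.png',np.hstack([cv2.resize(w,(390,450)),cv2.resize(b,(391,450),interpolation=cv2.INTER_CUBIC)]))"
```

```text
11.85 [550.29383683  84.07811167 197.05358561] [9.52105489e-02 9.95450130e-01 1.35033505e-04 3.73800581e-03] 0.34924896438955355
```

View pics/m2.png

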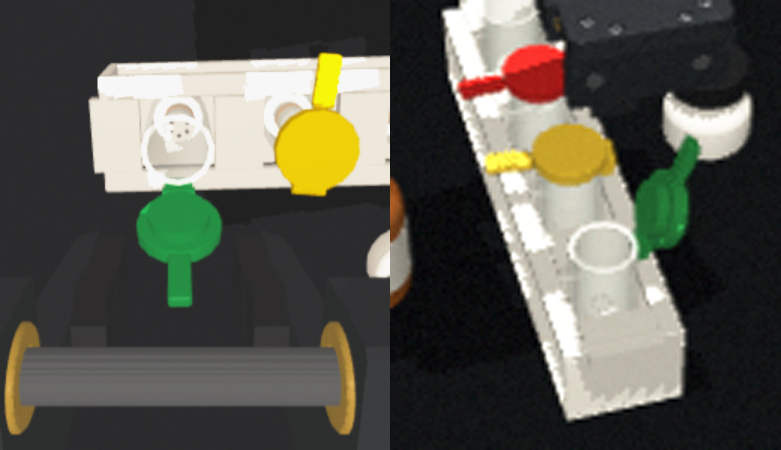

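The canister's perforated top shows inside the green vial near (178,130) in the left half. The green cap leans back, with its tab at (180,280) centred between the fingers. I'll pinch the tab and run the arc backwards.

>>> step_arm([
  [[-5.4,0,0],[0,0,0],-0.3],
  [[0,0,3.7],[0,0,0],-0.3],
  [[0,0,3.6],[0,0,0],-0.3],
  [[0,0,0],[0,0,0],-0.3],
  [[0,0,0],[0,0,0],-1],
  [[0,0,0],[0,0,0],-1],
  [[0,0,0],[0,0,0],-1],
], newtons=20)

```text
time_s: 12.82
tcp_pos: [602.3, 73.9, 121.5]
ee_rot: [0.095, 0.995, 0.0, 0.001]
force: [-0.0, -0.1, 3.2]
width: 0.094
grip_force: 20.0
```

>>> step_arm([
  [[1.02,0,-0.59],[0,0,0],-1],
  [[1.13,0,-0.36],[0,0,0],-1],
  [[1.18,0,-0.11],[0,0,0],-1],
  [[1.17,0,0.14],[0,0,0],-1],
  [[1.12,0,0.39],[0,0,0],-1],
  [[1.01,0,0.62],[0,0,0],-1],
  [[0.85,0,0.82],[0,0,0],-1],
  [[0.66,0,0.98],[0,0,0],-1],
])

```text
time_s: 13.82
tcp_pos: [522.1, 88.4, 102.8]
ee_rot: [0.095, 0.995, -0.001, 0.002]
force: [3.3, -8.0, 2.7]
width: 0.109
grip_force: 20.0
```

>>> step_arm([
  [[0.44,0,1.1],[0,0,0],-1],
  [[0.15,0,0.9],[0,0,0],-1],
  [[0,0,0],[0,0,0],-1],
  [[0,0,0],[0,0,0],-0.3],
  [[0,0,0],[0,0,0],-0.3],
  [[0,0,-3],[0,0,0],-0.3],
  [[0,0,0],[0,0,0],-1],
  [[-2.5,0,0],[0,0,0],-1],
])

```text
time_s: 14.82
tcp_pos: [539.9, 86.2, 111.2]
ee_rot: [0.095, 0.995, 0.0, -0.0]
force: [-0.5, 0.1, 0.2]
width: 0.146
grip_force: 0.0
```

>>> step_arm([
  [[0,0,0.8],[0,0,0],-1],
  [[0,0,0.7],[0,0,0],-1],
  [[0,0,0.4],[0,0,0],-1],
  [[0,0,0.1],[0,0,0],-1],
  [[0,0,0],[0,0,0],-1],
])

```text
time_s: 15.45
tcp_pos: [540.3, 85.8, 91.4]
ee_rot: [0.095, 0.995, -0.0, -0.0]
force: [0.6, 0.3, 1.0]
width: 0.008
grip_force: 0.3
```

>>> step_arm([
  [[0,0,0.1],[0,0,0],-1],
  [[0,0,0.1],[0,0,0],-1],
  [[0,0,0.1],[0,0,0],-1],
  [[0,0,0],[0,0,0],-1],
])

```text
time_s: 15.95
tcp_pos: [540.5, 85.9, 91.0]
ee_rot: [0.095, 0.995, -0.0, 0.0]
force: [-13.5, 0.7, 26.3]
width: 0.006
grip_force: 13.2
```

Contact force rose to 26 N at z = 91, so the green cap is home. On to blue.

>>> step_arm([
  [[0,0,-5],[0,0,0],-1],
  [[0,0,-4.7],[0,0,0],-0.3],
  [[0,0,-4.7],[0,0,0],-0.3],
  [[0,5,0],[0,0,0],-0.3],
  [[0,5,0],[0,0,0],-0.3],
  [[0,5,0],[0,0,0],-0.3],
  [[-0.3,4.7,0],[0,0,0],-0.3],
  [[0,0,0],[0,0,0],-0.3],
])

```text
time_s: 16.95
tcp_pos: [580.7, 281.1, 231.4]
ee_rot: [0.094, 0.996, 0.0, -0.0]
force: [-0.5, -0.6, -0.6]
width: 0.346
grip_force: 0.0
```

>>> step_arm([
  [[0,0,0],[0,0,0],-0.3],
  [[0,0,0],[0,0,0],-0.3],
])

```text
time_s: 17.2
tcp_pos: [581.0, 277.5, 232.6]
ee_rot: [0.096, 0.995, -0.0, 0.0]
force: [0.0, 0.2, -0.5]
width: 0.349
grip_force: 0.0
```

```bash
python3 -c "
from h import *
shot('pics/w5.png')"
```

```text
17.2 [581.01748103 277.49626983 232.64441295] [ 9.58854690e-02  9.95392365e-01 -5.29248395e-05  1.18932890e-04] 0.3493477756737451
```

View pics/w5.png

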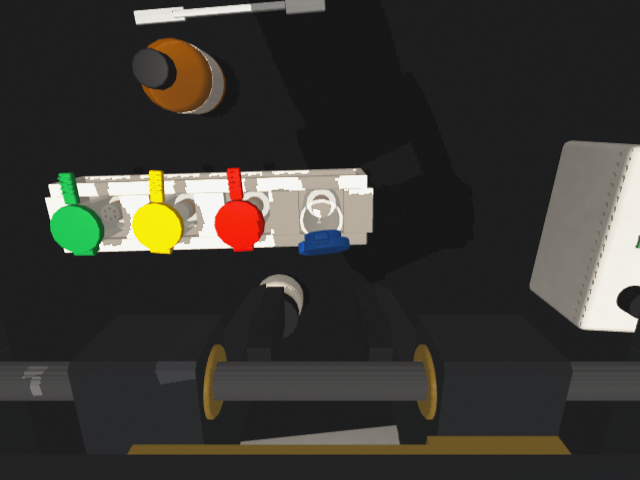

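The tenth picture shows the blue cap nearly edge-on at (324,243), its plane tilted about 0.2 rad against the tool axes. I've used up my views, so I'll fit the cap's pose to the blue pixels of all three cameras.

```bash
cat > fit.py <<'E'
from h import *
from scipy.optimize import differential_evolution
V=[]
def add(f,K,o,r,roi):
    im=cv2.imread(f).astype(int);B,G,Rr=im[...,0],im[...,1],im[...,2]
    m=((B>50)&(B>1.5*G)&(B>2*Rr)).astype(np.uint8);x0,y0,x1,y1=roi
    V.append((K,o,r,roi,cv2.resize(m[y0:y1,x0:x1]*1.0,None,fx=4,fy=4)))
def setup(sc,si,w):
    V.clear()
    for n,f,roi in[("scene",sc,(430,170,480,240)),("side",si,(280,95,320,140))]:
        c=C[n];add(f,c["camera_matrix"],c["position"],R.from_quat(c["orientation"]).as_matrix(),roi)
    if w:
        d=np.load(w[:-4]+".npz");c=get_calibration("wrist");T=c["T_tool_cam"];r=R.from_quat(d["q"]).as_matrix()
        add(w,c["camera_matrix"],d["p"]+r@T[:3,3],r@T[:3,:3],(285,210,370,275))
t=np.linspace(0,2*np.pi,40)
D=np.vstack([np.c_[21+20*np.cos(t),20*np.sin(t),0*t+z] for z in(0,8)])
T_=np.array([[u,v,w] for u in(35,66) for v in(-5,5) for w in(0,6)],float)
def cost(p):
    x,y,yaw,th=p;s=0
    u=np.array([-np.cos(yaw),-np.sin(yaw),0]);v=np.array([np.sin(yaw),-np.cos(yaw),0]);z=np.array([0,0,1.])
    a=np.cos(th)*u+np.sin(th)*z;n=-np.sin(th)*u+np.cos(th)*z
    for K,o,r,(x0,y0,x1,y1),m in V:
        im=np.zeros(m.shape,np.uint8)
        for P in(D,T_):
            W=np.array([x,y,83])+P@np.array([a,v,n]);c=(W-o)@r@K.T;q=c[:,:2]/c[:,2:]
            q=((q-[x0,y0]+.5)*4-.5).astype(np.float32)
            cv2.fillConvexPoly(im,cv2.convexHull(q).round().astype(np.int32),1)
        s+=np.abs(im-m).sum()/m.sum()
    return s
def run(lo=.6):
    return differential_evolution(cost,[(590,615),(262,288),(-.6,.3),(lo,2.3)],seed=1,maxiter=60,popsize=12)
E
python3 -c "
from fit import *
for w in('pics/w5.png',None):
    setup('pics/scene0.png','pics/side0.png',w);r=run();print(r.x,r.fun)
"
```

```text
[ 6.03044024e+02  2.76864687e+02 -1.08911302e-01  1.12059826e+00] 0.6781529122010357
[6.00795896e+02 2.80111884e+02 1.30738958e-01 1.18065331e+00] 0.4841689617514613
```

>>> step_arm([
  [[0,0,0],[0,0,0.13],-0.3],
  [[0,0,3.4],[0,0,0],-0.3],
  [[0,0,3.5],[0,0,0],-0.3],
  [[0,0,3.5],[0,0,0],-0.3],
  [[0,0,0],[0,0,0],-1],
  [[0,0,0],[0,0,0],-1],
  [[0,0,0],[0,0,0],-1],
  [[0,0,0],[0,0,0],-1],
], newtons=15)

```text
time_s: 18.25
tcp_pos: [581.7, 278.4, 130.2]
ee_rot: [0.16, 0.987, 0.0, 0.001]
force: [-0.6, -3.6, 5.6]
width: 0.121
grip_force: 15.1
```

>>> step_arm([
  [[0,0,0],[0,0,0],-0.3],
  [[0,0,0],[0,0,0],-0.3],
  [[0,0,0],[0,0,-0.14],-0.3],
  [[0,0,0],[0,0,-0.13],-0.3],
  [[0,0,0],[0,0,0],-0.3],
  [[0,0,0],[0,0,0],-1],
  [[0,0,0],[0,0,0],-1],
  [[0,0,0],[0,0,0],-1],
])

```text
time_s: 19.25
tcp_pos: [580.9, 278.5, 128.4]
ee_rot: [0.026, 1.0, -0.0, -0.0]
force: [-0.1, -0.5, 0.2]
width: 0.112
grip_force: 15.0
```

>>> step_arm([
  [[0,0,0],[0,0,0],-1],
])

```text
time_s: 19.38
tcp_pos: [580.9, 278.5, 128.4]
ee_rot: [0.026, 1.0, -0.0, -0.0]
force: [0.8, -0.6, 0.5]
width: 0.111
grip_force: 15.0
```

>>> step_arm([
  [[0.33,0,0.19],[0,0,0],-1],
  [[1.01,0,0.62],[0,0,0],-1],
  [[0.85,0,0.82],[0,0,0],-1],
  [[0.66,0,0.98],[0,0,0],-1],
  [[0.44,0,1.1],[0,0,0],-1],
  [[0.15,0,0.9],[0,0,0],-1],
  [[0,0,0],[0,0,0],-1],
])

```text
time_s: 20.25
tcp_pos: [545.5, 280.6, 80.9]
ee_rot: [0.025, 1.0, -0.0, -0.002]
force: [-4.1, 5.2, 0.7]
width: 0.109
grip_force: 15.0
```

>>> step_arm([
  [[0,0,0],[0,0,0],-0.3],
  [[0,0,0],[0,0,0],-0.3],
  [[0,0,-3],[0,0,0],-0.3],
  [[0,0,0],[0,0,0],-1],
  [[-2.5,0,0],[0,0,0],-1],
  [[0,0,0],[0,0,0],-1],
])

```text
time_s: 21.0
tcp_pos: [572.0, 278.5, 111.1]
ee_rot: [0.026, 1.0, -0.0, -0.0]
force: [-0.1, 0.0, -0.0]
width: 0.036
grip_force: 0.0
```

Position (572,278) is 30 mm from the blue hinge. Pressing down.

>>> step_arm([
  [[0,0,0.8],[0,0,0],-1],
  [[0,0,0.7],[0,0,0],-1],
  [[0,0,0.4],[0,0,0],-1],
  [[0,0,0.2],[0,0,0],-1],
  [[0,0,0.1],[0,0,0],-1],
  [[0,0,0.1],[0,0,0],-1],
  [[0,0,0],[0,0,0],-1],
])

```text
time_s: 21.88
tcp_pos: [571.2, 279.2, 91.2]
ee_rot: [0.025, 1.0, 0.0, 0.0]
force: [-9.0, -2.1, 15.1]
width: 0.005
grip_force: 7.6
```

>>> step_arm([
  [[0,0,0.1],[0,0,0],-1],
  [[0,0,0],[0,0,0],-1],
  [[0,0,-5],[0,0,0],-1],
  [[0,0,-5],[0,0,0],-1],
  [[3,3,-4],[0,0,0],-1],
  [[5,3,0],[0,0,0],-1],
  [[5,3,0],[0,0,0],-1],
  [[5,3,0],[0,0,0],-1],
])

```text
time_s: 22.88
tcp_pos: [396.4, 408.8, 228.4]
ee_rot: [0.026, 1.0, 0.0, 0.0]
force: [0.2, 0.2, 0.6]
width: 0.005
grip_force: 0.0
```

```bash
python3 - <<'E'
from h import *
for n in("scene","side"):
    new=read_camera(n)[:,:,::-1].copy();cv2.imwrite(f"pics/{n}1.png",new);old=cv2.imread(f"pics/{n}0.png")
    def box(m,roi):
        x0,y0,x1,y1=roi;ys,xs=np.nonzero(m[y0:y1,x0:x1]);return (len(xs),xs.min()+x0,xs.max()+x0,ys.min()+y0,ys.max()+y0) if len(xs) else None
    roi=(330,165,490,280) if n=="scene" else(270,95,350,255)
    for tag,im in(("old",old),("new",new)):
        b,g,r=[im[...,i].astype(int) for i in range(3)]
        for c,m in(("green",(g>70)&(g>1.5*r)&(g>1.3*b)),("blue",(b>50)&(b>1.5*g)&(b>2*r)),("red",(r>90)&(r>3*g)&(r>3*b)),("yel",(r>100)&(g>80)&(b<60))):
            print(n,tag,c,box(m,roi))
print(manip.get_obs()["tcp_pos"],manip.get_obs()["force"])
E
```

```text
scene old green (375, np.int64(351), np.int64(371), np.int64(216), np.int64(244))
scene old blue (387, np.int64(448), np.int64(466), np.int64(185), np.int64(219))
scene old red (339, np.int64(409), np.int64(431), np.int64(201), np.int64(227))
scene old yel (723, np.int64(364), np.int64(401), np.int64(185), np.int64(236))
scene new green (374, np.int64(351), np.int64(371), np.int64(216), np.int64(244))
scene new blue (352, np.int64(436), np.int64(460), np.int64(194), np.int64(219))
scene new red (338, np.int64(409), np.int64(431), np.int64(201), np.int64(227))
scene new yel (720, np.int64(364), np.int64(401), np.int64(185), np.int64(236))
side old green (436, np.int64(297), np.int64(335), np.int64(190), np.int64(208))
side old blue (206, np.int64(289), np.int64(308), np.int64(105), np.int64(133))
side old red (335, np.int64(280), np.int64(315), np.int64(143), np.int64(158))
side old yel (76, np.int64(289), np.int64(325), np.int64(170), np.int64(182))
side new green (438, np.int64(297), np.int64(335), np.int64(190), np.int64(208))
side new blue (352, np.int64(272), np.int64(307), np.int64(121), np.int64(137))
side new red (336, np.int64(280), np.int64(315), np.int64(143), np.int64(158))
side new yel (77, np.int64(289), np.int64(325), np.int64(170), np.int64(182))
[393.9896038  410.58706486 228.82183243] [ 0.63635876 -0.45159353 -0.37142623]
```

```bash
python3 -c "
from rig import manip
print(manip.close_job())"
```

```text
the job is handed in; nothing more can be done
None
```

I handed the job in at about 23 s: one canister is in the green vial, the green and blue caps are pressed shut, the red and yellow caps look unmoved in the camera check, and I touched nothing else in the tray or on the bench; no verdict came back.

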